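# Put the slide box away and dim the viewing lamp

## Robot

A 7-joint arm with a two-finger parallel gripper is mounted at the origin on the work surface. World frame = base frame: x ahead of the robot, y to its left, z up, the work surface at z = 0. Lengths are in m, angles in rad, forces in N, time in s.
With the tool pointing down it reaches from about 0.4 to 0.875 m from the base axis. Payload 19.3 kg.
Tool frame: the origin (TCP) lies on the centre line of the jaws, within the pads' length; the fingertips stand 14 mm ahead of it and the grasp point (between the pads) lies 5 mm behind it; z points along the fingers, y is the line along which they close (so a half turn about z gives the same grasp; the last joint's range is limited). The gripper opens to 85 mm and grips with 20 to 120 N. Pads are 22 mm wide; open, the fingers measure 114 mm over their backs; the gripper's body (76 mm by 85 mm) begins 54 mm behind the grasp point. The pads swing forward as they close: fully open they stand 13 mm farther back than shut.
Start: joints at [1.183, 0.521, -0.036, 1.599, 0.021, 1.021, -0.113], TCP at [0.195, -0.594, 0.245] pointing down, gripper open.
Joint ranges: [-2.91, 2.91], [-0.3, 2.13], [-1.5, 1.42], [0.17, 2.43], [-1.26, 4.41], [0.16, 1.93], [-2.52, 2.52]. Speed limits (rad/s): [1.89, 1.89, 2.39, 2.39, 3.01, 3.01, 3.01].

## Interface

Orientations are given as [roll, pitch, yaw] about the fixed x, y, z axes, in that order (R = Rz(yaw) Ry(pitch) Rx(roll)).
In Python, from workcell import bot, grab_frame, regions_of gives the robot as it stands. The module is installed in compiled form; this text tells all that it offers.
- The arm moves only by the tool play_rows, never from a script. Its argument "plan" is a list of rows, each a list of 3 entries, a list of its own where there are three numbers: the shift along the tool's x, y, z in units of 2.5 cm (1.0 is 2.5 cm), then the turn, a rotation vector about the tool's x, y, z in units of 0.15 rad (1.0 is 0.15 rad), then the closure, from -1 (fully open) to 1 (shut). In form: [[[tx, ty, tz], [rx, ry, rz], jaw], ...]. A call has 1 to 20 rows; each row shifts and turns the commanded pose from where the row before left it, along the tool's axes as they then stand; what a row does not reach is not made up. A row lasts 1/8 s, in which the tool goes at most 62.5 mm and 10.7 degrees, less where a joint would pass 70% of its speed; a pose out of reach is approached as far as the arm can. A call with a number of a shift or a turn outside -1 to 1 is refused whole. A call with a gripper value outside its range is refused whole. The fingers move at their own pace and stop on an object; "newtons" is the grip in N (left out, the last holds). Time passes only in rows, so rows that do not move let the fingers close. It gives the time, the measured TCP pose, the force, the opening and the grip force at its end, in the units of the state.
- bot.observe(): the state, without advancing time (a new reading comes with each control period).
- grab_frame(name): name is "scene" or "top" or "wrist"; returns a dict with "pixels" (384x512x3 uint8, red, green, blue), "depth" (384x512 float32, m along the optical axis (not along the pixel's ray), 0 where there is no reading), "camera_matrix" (3x3 intrinsics, pixels), "distortion" ([k1, k2, p1, p2, k3] as OpenCV has them; the pictures are not rectified), "R" (3x3) and "t" (3): a world point X has camera coordinates R X + t. Camera axes: x right, y down, z forward; pixel columns grow to the right and rows downward; lengths in m; the calibration is good to about 2 mm. A picture is of the moment at which its call begins.
- bot.job_done(): hands the job in; it is judged then, once.
Trained networks look in the newest picture that a camera, given by its name, has taken for a name from the list of things; names that differ only in an ending like _2 or _b are one class to them, and where a whole thing is asked for, a point or a joint stands for the part that bears it (a point fixed in the world has none). Each returns a list of dicts, best first, with "p" (0 to 1); they miss things now and then, are a little off and sometimes report something else, mostly with a low value. They report only what shows in the picture. A call takes as long as a camera call. They do not tell look-alikes from the thing itself.
- regions_of(thing, camera): "mask" (384x512 bool, what is visible of it) and "box" ([left, top, right, bottom] in pixels, round what is visible of it).
The state is a dict: "clock": time; "qpos": joint angles; "qd": joint speeds; "joint_efforts": joint torques, N m; "position": TCP position; "tool_rot": TCP orientation; "force": force on the tool from outside, world axes, zero at the start; "moment": the same for the moment, N m; "grip_width": finger opening in m; "finger_force": force on a finger pad.
Only numpy, scipy, OpenCV 4.12 (cv2) and the standard library are available. Lean on these libraries where they do the work, as an engineer would, in place of code of your own. Each camera call takes 0.05 s, during which the arm holds its last target. There are 200 camera calls.

## Task

Take the blue slide box from the sloping lamp stand, set it down flat in the open drawer with its label up (lower it in by hand, do not drop it), and slide the drawer fully shut. Then turn the lamp down: move the red-knobbed dimmer lever until it is in line with the green pointer beside it, and let go. Leave the white slide box, the brown bottle and the bowl where they are.

Things in the scene. Friction and masses are not known exactly. Their poses are not given: they have to be found in the camera images.
- slide_box: The BLUE slide box to put away: closed, 80 (its x) x 40 (y) x 28 mm (z), 80 to 170 g, blank white label on top (+z). Origin: centre of its underside. It starts in either bay of the stand's slope: x axis pointing up the 30 degree slope, z square to the slope, lower end against a lip 12 mm high; 47 mm or more clear to the white box. Grip it across its 40 mm width, tool square to the slope.
- spare_box: The WHITE slide box, same size and pose convention, in the stand's other bay. Leave it where it is.
- stand: The fixed lamp stand. Origin on the bench behind the slope; z up; its -x side faces the robot, yawed a few degrees. In its frame (mm): base plate x -270 to -50, y -175 to 155, 14 high; slope facing -x and up, tilted 30 degrees, surface through (-150, -50, 60), y -150 to 50, 100 long; bay centres y -97.5 and -2.5; dimmer on the +y side, block 75 high, hinge (-210, 115, 72).
- lamp_bar (a point): Middle of the lamp bar fixed to the stand: 24 mm diameter, 195 mm long along the stand's y, 265 mm above the bench, straight above the boxes, so that a hand pointing straight down does not fit over them. Its +y end is free; its -y end is held by one 16 mm post, 95 mm behind it (stand's +x), whose top bends forward to it.
- cabinet: The fixed low white cabinet with one grey-fronted drawer: 240 (x) x 220 (y) x 85 mm high. Origin: centre of its underside; the drawer slides out to its -x side, which faces the robot, and may be yawed a few degrees. It and the stand may change sides.
- cabinet_drawer0 (a joint): How far the drawer is open, m: 0 is fully shut, 0.166 the most. It starts 0.12 to 0.16 open; light running (1 to 2 N) and stays where it is left.
- cabinet_drawer0_handle (a point): Middle of the drawer's bar handle: round bar 11 mm thick, 110 mm long, parallel to the drawer front (y), 35 mm off the front's face and 47 mm above the bench. Moves with the drawer; axes as the cabinet's.
- drawer_floor (a point): Centre of the drawer's inner floor, 22 mm above the bench; moves with the drawer; axes as the cabinet's. Floor 195 (x) x 178 mm (y); walls 41 mm high above it, front panel 51 mm. The front's inner face is at x = -97.5 mm from here, its outer face at -118.5 mm; only the part of the drawer in front of the cabinet (joint value less 6 mm) is clear from above.
- dimmer_tip (a point): Centre of the red ball knob (26 mm diameter) on the dimmer lever, 90 mm from its hinge; its axes turn with the lever.
- dimmer (a joint): Dimmer lever angle, rad. Hinge along the stand's y. 0 leans 0.7 rad from upright to the robot's side (stand's -x), 0.7 is upright, 1.4 leans 0.7 rad away. Starts at 0 to 0.25. Light friction (under 1 N at the knob); it stays where it is left.
- dimmer_hinge (a point): Point on the dimmer's hinge axis in the lever's plane, 72 mm above the bench; axes as the stand's.
- pointer (a joint): Angle of the green pointer, rad, on the same scale as the lever: the lever is in line when the two joints are equal. It is set somewhere from 0.6 to 1.1 and cannot be moved by touch.
- pointer_tip (a point): Outer end of the green pointer, a flat strip 9 mm wide that turns about the same hinge axis, 29 mm to the lever's +y side, its end 64 mm from the axis.
- bottle: Brown glass bottle, 44 mm diameter, 100 mm tall, standing on the bench between cabinet and stand, towards the back. Origin: centre of its base. Leave alone.
- bowl: Small white bowl, 72 mm across and 30 mm high, standing about the middle of the cabinet's top. Origin: centre of its base. Leave alone.
There are look-alikes about, which are no part of the job. What is meant by the slide_box is not pink, purple or yellow, and is the larger of those in its own colour.

How it is judged:
By the outcome, as a careful person would: the job done as asked, in the order asked, and still so for the second after the job is handed in, with the robot touching nothing.
It also fails if it takes over 72 s, if anything falls off the work surface, if the arm or the gripper's body presses on something with over 40 N, if the wrist force passes 120 N, or if a joint passes its speed limit or range.

## Working session

There is one attempt and no reset: what is moved stays moved. The work goes in short steps, Python scripts to look and compute and a tool call to move; the robot and the scene stay as the last step left them, time stands still between calls to the robot, and variables do not carry over. Pictures are saved under pics/ and viewed, at most 10 in all, crops included, and the job is handed in when it is done.

Besides the shell and the picture viewer there is one more tool, called after "Request:" by a JSON object that holds its "api" and its "payload", one argument or row to a line. play_rows: Moves the arm, as the interface text tells. Its arguments: {"type":"object","properties":{"plan":{"type":"array"},"newtons":{"type":"number"}},"required":["plan"]}

```bash
mkdir -p pics; cat > h.py <<'E'
import numpy as np, cv2
from workcell import bot, grab_frame, regions_of
from scipy.spatial.transform import Rotation as Ro
def cloud(f):
    h,w=f['depth'].shape
    u,v=np.meshgrid(np.arange(w),np.arange(h))
    p=cv2.undistortPoints(np.stack([u,v],-1).reshape(-1,1,2).astype(np.float64),f['camera_matrix'],np.array(f['distortion'])).reshape(h,w,2)
    d=f['depth'][...,None]
    X=np.concatenate([p*d,d],-1)
    return (X-np.array(f['t']))@np.array(f['R'])   # R^T (X-t)
def save(f,name,s=1,crop=None):
    im=f['pixels'][...,::-1]
    if crop: l,t,r,b=crop; im=im[t:b,l:r]
    cv2.imwrite('pics/'+name,cv2.resize(im,None,fx=s,fy=s,interpolation=cv2.INTER_CUBIC))
def tool():
    s=bot.observe(); return np.array(s['position']),s['tool_rot'],s
E
python3 - <<'E'
from h import *
a=grab_frame('scene');b=grab_frame('top')
im=np.vstack([a['pixels'],b['pixels']])
save(a,'scene0.png',1.5);save(b,'top0.png',1.5)
for c,f in(('scene',a),('top',b)):
    P=cloud(f)
    for n in ['slide_box','spare_box','stand','cabinet','cabinet_drawer0_handle','dimmer_tip','pointer_tip','bottle','bowl']:
        for r in regions_of(n,c)[:4]:
            m=r['mask']&(f['depth']>0)
            print(c,n,round(r['p'],2),r['box'],m.sum(),np.median(P[m],0).round(3) if m.any() else '', f['pixels'][m].mean(0).round() if m.any() else '')
print(bot.observe())
E
```

```text
scene slide_box 0.91 [256.6, 297.6, 288.2, 331.1] 628 [ 0.802 -0.312  0.027] [210. 169. 187.]
scene slide_box 0.77 [114.8, 297.1, 137.0, 324.8] 346 [ 0.487 -0.502  0.021] [125. 151. 197.]
scene slide_box 0.72 [139.5, 235.6, 163.7, 258.1] 372 [ 0.387 -0.3    0.027] [153. 124. 176.]
scene slide_box 0.65 [177.7, 266.4, 210.2, 281.5] 430 [ 0.605 -0.364  0.086] [109. 131. 183.]
scene spare_box 0.8 [200.1, 243.6, 231.9, 260.1] 291 [ 0.615 -0.263  0.09 ] [197. 198. 195.]
scene spare_box 0.15 [262.2, 158.5, 316.2, 202.6] 1483 [0.558 0.234 0.041] [166. 151. 129.]
scene stand 0.81 [149.3, 185.3, 273.2, 329.3] 7421 [ 0.628 -0.319  0.018] [147. 154. 161.]
scene cabinet 0.72 [264.1, 155.7, 385.3, 236.8] 5243 [0.732 0.169 0.07 ] [186. 181. 174.]
scene cabinet_drawer0_handle 0.71 [261.9, 160.3, 318.1, 201.2] 1564 [0.558 0.234 0.04 ] [163. 148. 127.]
scene dimmer_tip 0.48 [202.6, 192.1, 219.0, 216.2] 43 [ 0.499 -0.146  0.119] [161. 128. 131.]
scene bottle 0.88 [312.8, 216.5, 326.5, 250.6] 417 [ 0.787 -0.019  0.05 ] [143. 127. 112.]
scene bowl 0.66 [224.2, 199.5, 228.9, 217.0] 44 [ 0.533 -0.112  0.10
[... 1128 characters left out ...]
 array([ 1.18278466,  0.52138021, -0.03629526,  1.59949324,  0.02121106,
        1.02110669, -0.11280779]), 'qd': array([ 3.89996287e-05,  1.11403716e-03,  1.19646260e-03,  3.24758361e-04,
        9.64803458e-04, -1.58364443e-04,  6.06440510e-05]), 'joint_efforts': array([-1.77354959e-03, -9.26853132e+01,  1.97729632e+00, -3.70251775e+01,
        1.79205945e-02,  1.90752078e-03, -2.32241371e-05]), 'position': array([ 0.19527539, -0.59370602,  0.2453056 ]), 'tool_rot': array([-3.14159104e+00,  1.13810909e-05,  3.17762504e-01]), 'force': array([ 0.28983276,  1.03233721, -0.65056898]), 'moment': array([0.01328504, 0.01566739, 0.01304799]), 'finger_force': 0.0, 'grip_width': 0.08574618697324127}
```

View pics/scene0.png

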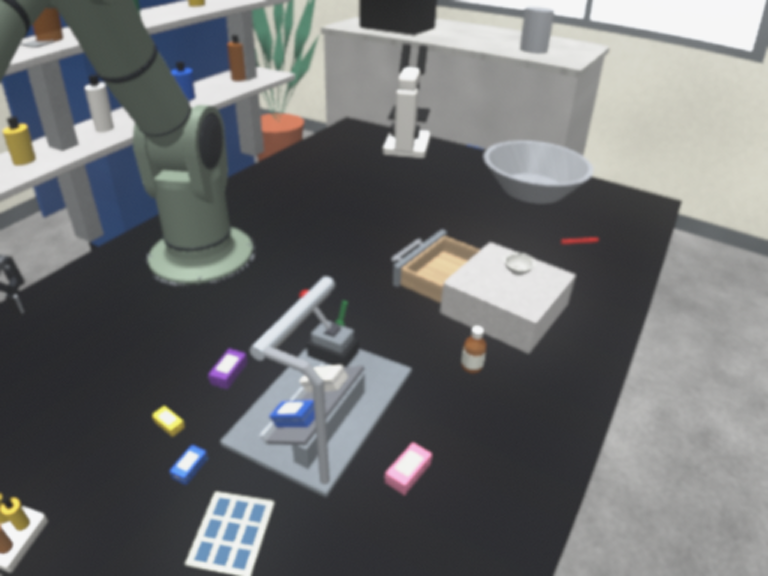

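View pics/top0.png

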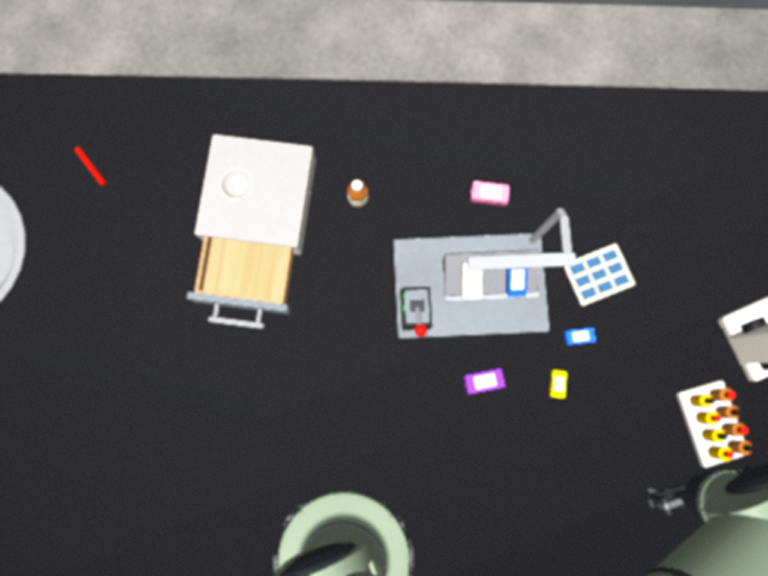

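The blue candidates are the large blue box on the stand's slope (scene px 193,274; top px 345,188) and a small blue box on the bench (scene px 126,311; top px 387,225). The one on the slope fits: it is larger, and it sits in a bay of the stand. The white box is next to it at top px 314,187, the red knob at top px 280,219, and the drawer at upper left. Next I'll confirm this in a crop and measure.

```bash
cat > fit.py <<'E'
from h import *
from scipy.optimize import minimize
a=grab_frame('scene');b=grab_frame('top')
def rect(P,zr,xr,yr,sx,sy,name):
    m=(P[...,2]>zr[0])&(P[...,2]<zr[1])&(P[...,0]>xr[0])&(P[...,0]<xr[1])&(P[...,1]>yr[0])&(P[...,1]<yr[1])
    q=P[m][:,:2]
    def cost(p):
        c,s=np.cos(p[2]),np.sin(p[2]); d=q-p[:2]
        x=np.abs(d[:,0]*c+d[:,1]*s)-p[3]/2; y=np.abs(-d[:,0]*s+d[:,1]*c)-p[4]/2
        return np.mean(np.minimum(np.maximum(np.maximum(x,y),0),.01))*30/0.01 + (p[3]*p[4])/(sx*sy)
    best=min((minimize(cost,[*((q.max(0)+q.min(0))/2),y,sx,sy],method='Nelder-Mead',options=dict(maxiter=4000,xatol=1e-5,fatol=1e-7)) for y in(-.15,-.05,.05,.15)),key=lambda r:r.fun)
    print(name,m.sum(),best.x.round(4),round(best.fun,3)); return best.x
for n,f in(('scene',a),('top',b)):
    P=cloud(f)
    rect(P,(.008,.02),(.4,.8),(-.5,-.08),.22,.33,n+' plate')
    rect(P,(.078,.093),(.55,.95),(.05,.42),.24,.22,n+' cabtop')
    rect(P,(.015,.03),(.5,.68),(.1,.36),.13,.178,n+' drawerfloor')
    rect(P,(.067,.08),(.5,.64),(.1,.38),.021,.2,n+' front')
    m=(P[...,2]>.035)&(P[...,2]<.056)&(P[...,0]>.44)&(P[...,0]<.55)&(P[...,1]>.1)&(P[...,1]<.36)
    q=P[m];print('handle',m.sum(),q.min(0).round(3),q.max(0).round(3),np.median(q,0).round(3))
    px=f['pixels'].astype(int)
    red=(px[...,0]>px[...,1]+60)&(px[...,0]>px[...,2]+60)&(abs(P[...,0]-.5)<.1)&(abs(P[...,1]+.14)<.08)&(f['depth']>0)
    gr=(px[...,1]>px[...,0]+20)&(px[...,1]>px[...,2]+15)&(abs(P[...,0]-.52)<.12)&(abs(P[...,1]+.12)<.08)&(P[...,2]>.03)&(f['depth']>0)
    for nm,m in(('red',red),('green',gr)):
        if m.any(): v,u=np.nonzero(m);print(n,nm,m.sum(),P[m].mean(0).round(4),P[m].min(0).round(3),P[m].max(0).round(3),u.mean(),v.mean())
    bl=(px[...,2]>px[...,0]+50)&(abs(P[...,0]-.59)<.1)&(abs(P[...,1]+.33)<.1)&(P[...,2]>.05)&(f['depth']>0)
    q=P[bl];print(n,'blue',bl.sum(),q.mean(0).round(4),q.min(0).round(3),q.max(0).round(3))
    m=(P[...,2]>.2)&(abs(P[...,0]-.6)<.15)&(abs(P[...,1]+.3)<.2)
    q=P[m];print('bar',len(q),q.mean(0).round(3),q.min(0).round(3),q.max(0).round(3))
A=cv2.resize(a['pixels'][170:340,100:290],(740,662))[:590];B=cv2.resize(b['pixels'][130:235,260:405],(800,580))
cv2.imwrite('pics/crop1.png',B[...,::-1]);
E
python3 fit.py
```

```text
scene plate 3862 [ 0.5894 -0.2624  0.0692  0.2208  0.3312] 1.956
scene cabtop 2383 [ 0.7712  0.2156 -0.1086  0.2273  0.2271] 0.986
scene drawerfloor 569 [ 0.5997  0.2235 -0.04    0.1643  0.2148] 1.544
scene front 159 [ 0.5281  0.2385 -0.1014  0.0181  0.214 ] 0.955
handle 229 [0.478 0.132 0.035] [0.55  0.328 0.056] [0.535 0.22  0.049]
scene red 13 [ 0.4704 -0.1494  0.1524] [ 0.465 -0.155  0.147] [ 0.476 -0.141  0.157] 202.0 195.0
scene green 54 [ 0.5334 -0.113   0.1032] [ 0.521 -0.117  0.074] [ 0.544 -0.109  0.137] 227.16666666666666 208.7962962962963
scene blue 361 [ 0.6064 -0.3601  0.0832] [ 0.556 -0.375  0.05 ] [ 0.639 -0.295  0.106]
bar 1201 [ 0.625 -0.358  0.266] [ 0.577 -0.418  0.2  ] [ 0.703 -0.221  0.28 ]
top plate 3754 [ 0.5873 -0.2598  0.0692  0.2199  0.3302] 1.996
top cabtop 4203 [ 0.7711  0.2177 -0.0997  0.2256  0.2209] 0.951
top drawerfloor 1911 [ 0.5944  0.2281 -0.1113  0.149   0.1987] 1.366
top front 344 [-3.17138235e+152  5.60607023e+152 -1.26215370e+153 -1.58677327e+153
  8.53562972e+152] -inf
handle 211 [0.476 0.136 0.035] [0.549 0.346 0.056] [0.492 0.239 0.05 ]
top red 66 [ 0.4714 -0.1438  0.1363] [ 0.461 -0.161  0.007] [ 0.489 -0.131  0.157] 280.0151515151515 219.78787878787878
top green 29 [ 0.5326 -0.1107  0.0857] [ 0.517 -0.115  0.046] [ 0.554 -0.108  0.14 ] 268.7586206896552 201.58620689655172
top blue 139 [ 0.579  -0.3482  0.0751] [ 0.556 -0.377  0.052] [ 0.613 -0.327  0.099]
bar 826 [ 0.606 -0.336  0.271] [ 0.573 -0.416  0.205] [ 0.697 -0.22   0.284]fit.py:10: RuntimeWarning: overflow encountered in scalar divide
  return np.mean(np.minimum(np.maximum(np.maximum(x,y),0),.01))*30/0.01 + (p[3]*p[4])/(sx*sy)
```

View pics/crop1.png

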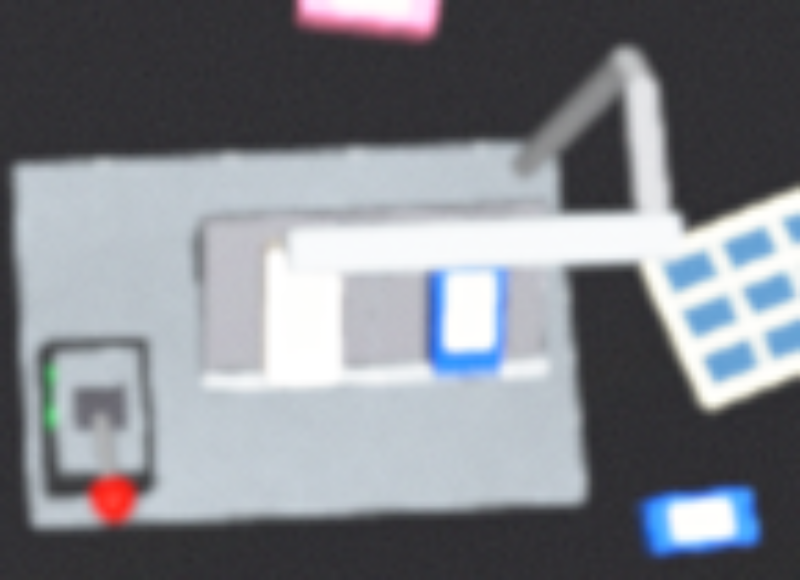

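The crop confirms it: the large blue box with the white label is in the right-hand (-y) bay of the slope (crop px 468,315). The small blue one lies on the bench (crop px 700,520). The white box is at crop px 305,320, clear of the blue one. Now the standoff pose, square to the slope.

```bash
cat >> h.py <<'E'
SY=0.069; SO=np.array([.747,-.240,0]); CY=-.104
def Rz(a): return Ro.from_euler('z',a)
def stand(p): return Rz(SY).apply(np.array(p,float))+SO
RS=Ro.from_euler('xyz',[np.pi,-np.pi/6,SY])      # square to slope
def down(y): return Ro.from_euler('xyz',[np.pi,0,y])
def slope(s,y,h):  # along-slope from surface midpoint, stand y, height above
    return stand([-.150+s*.866-h*.5, y, .060+s*.5+h*.866])
def plan(pos,R,p0=None,R0=None):
    p,r,s=tool(); R0=R0 or Ro.from_euler('xyz',r); p0=p if p0 is None else p0
    rv=(R0.inv()*R).as_rotvec()/.15
    print('turn units in tool',rv.round(2),'n>=',np.ceil(abs(rv).max()))
    print('shift units after turn',(R.inv().apply(np.array(pos)-p0)/.025).round(2),'before turn',(R0.inv().apply(np.array(pos)-p0)/.025).round(2))
def st():
    s=bot.observe();print({k:np.round(s[k],3).tolist() for k in('clock','position','tool_rot','force','grip_width','finger_force','qpos')})
E
python3 - <<'E'
from h import *
t=slope(-.010,-.0975,.017);so=slope(-.010,-.0975,.017+.15)
print(t,so); plan(so,RS)
E
```

```text
[ 0.58695993 -0.34879288  0.069722  ] [ 0.5121384  -0.35396378  0.199622  ]
turn units in tool [-0.43  3.47  1.62] n>= 4.0
shift units after turn [10.61 -8.69  8.24] before turn [15.04 -5.15  1.83]
```

Request:
{"api": "play_rows", "payload": {
  "plan": [
    [[0, 0, 0], [-0.11, 0.87, 0.4], -0.5],
    [[0, 0, 0], [-0.11, 0.87, 0.4], -0.5],
    [[0, 0, 0], [-0.11, 0.87, 0.4], -0.5],
    [[0, 0, 0], [-0.11, 0.87, 0.4], -0.5],
    [[0.66, -0.54, 0.5], [0, 0, 0], -0.5],
    [[0.66, -0.54, 0.5], [0, 0, 0], -0.5],
    [[0.66, -0.54, 0.5], [0, 0, 0], -0.5],
    [[0.66, -0.54, 0.5], [0, 0, 0], -0.5],
    [[0.66, -0.54, 0.5], [0, 0, 0], -0.5],
    [[0.66, -0.54, 0.5], [0, 0, 0], -0.5],
    [[0.66, -0.54, 0.5], [0, 0, 0], -0.5],
    [[0.66, -0.54, 0.5], [0, 0, 0], -0.5],
    [[0.66, -0.54, 0.5], [0, 0, 0], -0.5],
    [[0.66, -0.54, 0.5], [0, 0, 0], -0.5],
    [[0.66, -0.54, 0.5], [0, 0, 0], -0.5],
    [[0.66, -0.54, 0.5], [0, 0, 0], -0.5],
    [[0.66, -0.54, 0.5], [0, 0, 0], -0.5],
    [[0.66, -0.54, 0.5], [0, 0, 0], -0.5],
    [[0, 0, 0], [0, 0, 0], -0.5]
  ],
  "newtons": 40
}}

```text
clock: 3.48
position: [0.4703, -0.3824, 0.2092]
tool_rot: [3.141, -0.525, 0.075]
force: [0.6, 0.1, 0.2]
grip_width: 0.0642
finger_force: 0.0
```

```bash
python3 - <<'E'
from h import *
st(); plan(slope(-.010,-.0975,.017+.15),RS)
f=grab_frame('wrist'); save(f,'w1.png',1.5); P=cloud(f)
for n in('slide_box','spare_box'):
    for r in regions_of(n,'wrist')[:3]:
        m=r['mask']&(f['depth']>0); print(n,round(r['p'],2),r['box'],m.sum(),np.median(P[m],0).round(3))
px=f['pixels'].astype(int)
bl=(px[...,2]>px[...,0]+50)&(f['depth']>0)
# slope coords
def sl(q):
    d=Rz(SY).inv().apply(q-SO)-np.array([-.15,0,.06]); return np.c_[d[:,0]*.866+d[:,2]*.5,d[:,1],-d[:,0]*.5+d[:,2]*.866]
q=sl(P[bl].reshape(-1,3)); ok=(abs(q[:,0])<.1)&(abs(q[:,1]+.0975)<.1)&(q[:,2]<.06)&(q[:,2]>-.01)
q=q[ok];print(len(q),'s,y,h pct',np.percentile(q,[1,10,50,90,99],axis=0).round(4))
E
```

```text
{'clock': 3.475, 'position': [0.47, -0.382, 0.209], 'tool_rot': [3.141, -0.525, 0.075], 'force': [0.556, 0.125, 0.193], 'grip_width': 0.064, 'finger_force': 0.0, 'qpos': [1.041, 0.455, -0.338, 1.977, -0.587, 0.433, -0.234]}
turn units in tool [-0.01 -0.01  0.04] n>= 1.0
shift units after turn [ 1.32 -1.02  1.21] before turn [ 1.32 -1.01  1.21]
slide_box 0.91 [373.0, 253.5, 404.6, 283.3] 614 [ 0.487 -0.517  0.021]
slide_box 0.9 [178.1, 2.9, 247.9, 26.7] 1548 [ 0.78  -0.31   0.022]
slide_box 0.65 [209.9, 83.5, 252.1, 172.2] 4003 [ 0.591 -0.352  0.085]
spare_box 0.71 [99.6, 83.0, 158.7, 173.5] 4468 [ 0.586 -0.261  0.083]
2576 s,y,h pct [[-0.0394 -0.1199 -0.    ]
 [-0.0346 -0.1182  0.0267]
 [ 0.0046 -0.1003  0.028 ]
 [ 0.0353 -0.0829  0.029 ]
 [ 0.041  -0.0765  0.0298]]
```

View pics/w1.png

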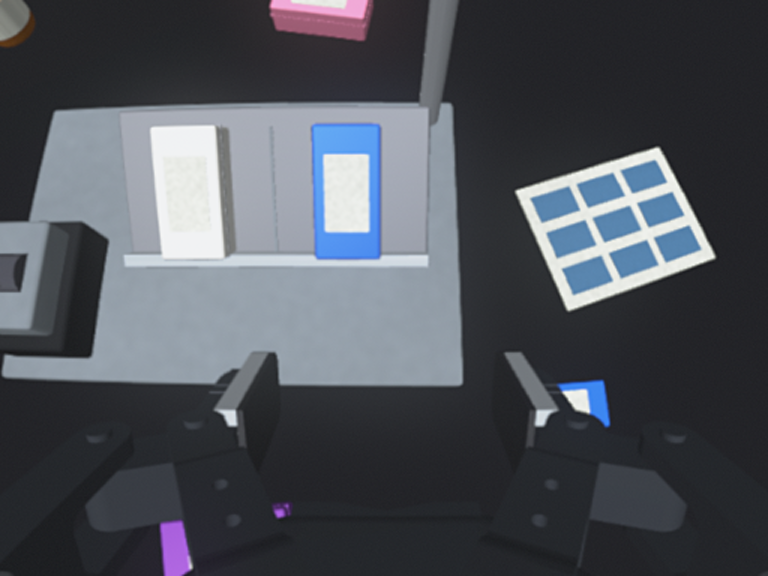

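The wrist view shows the blue box at px (346,190), square in its bay with its lower end on the lip. The white box is at px (190,190). In slope coordinates the blue box's centre is s≈0.001, y≈-0.098, with its top at 28 mm, which agrees with the stand frame. I'll align and descend most of the way.

Request:
{"api": "play_rows", "payload": {
  "plan": [
    [[0.58, -0.33, 0.4], [0, 0, 0.02], -0.5],
    [[0.58, -0.33, 0.4], [0, 0, 0.02], -0.5],
    [[0.57, -0.33, 0.4], [0, 0, 0], -0.5],
    [[0, 0, 0.7], [0, 0, 0], -0.5],
    [[0, 0, 0.7], [0, 0, 0], -0.5],
    [[0, 0, 0.7], [0, 0, 0], -0.5],
    [[0, 0, 0.7], [0, 0, 0], -0.5],
    [[0, 0, 0], [0, 0, 0], -0.5],
    [[0, 0, 0], [0, 0, 0], -0.5]
  ]
}}

```text
clock: 4.75
position: [0.5541, -0.3541, 0.1446]
tool_rot: [-3.14, -0.525, 0.065]
force: [-0.2, -0.0, -0.0]
grip_width: 0.0642
finger_force: 0.0
```

```bash
python3 - <<'E'
from h import *
st(); plan(slope(0.0,-.0985,.017),RS)
f=grab_frame('wrist'); P=cloud(f); px=f['pixels'].astype(int)
bl=(px[...,2]>px[...,0]+50)&(f['depth']>0)
q=P[bl]; d=Rz(SY).inv().apply(q-SO)-np.array([-.15,0,.06]); q=np.c_[d[:,0]*.866+d[:,2]*.5,d[:,1],-d[:,0]*.5+d[:,2]*.866]
ok=(abs(q[:,0])<.1)&(abs(q[:,1]+.0975)<.06)&(q[:,2]<.06)&(q[:,2]>.02);q=q[ok];print(len(q),np.percentile(q,[1,10,50,90,99],axis=0).round(4))
E
```

```text
{'clock': 4.75, 'position': [0.554, -0.354, 0.145], 'tool_rot': [-3.14, -0.525, 0.065], 'force': [-0.151, -0.044, -0.019], 'grip_width': 0.064, 'finger_force': 0.0, 'qpos': [0.873, 0.605, -0.328, 1.927, -0.584, 0.27, -0.33]}
turn units in tool [ 0.   -0.01 -0.02] n>= 1.0
shift units after turn [ 0.05 -0.08  3.26] before turn [ 0.05 -0.08  3.26]
4800 [[-0.039  -0.1196  0.0243]
 [-0.0336 -0.1172  0.0272]
 [ 0.0102 -0.1001  0.0281]
 [ 0.0363 -0.083   0.0289]
 [ 0.0399 -0.0806  0.0296]]
```

Request:
{"api": "play_rows", "payload": {
  "plan": [
    [[0, 0, 0.7], [0, 0, 0], -0.5],
    [[0, 0, 0.7], [0, 0, 0], -0.5],
    [[0, 0, 0.7], [0, 0, 0], -0.5],
    [[0.05, 0, 0.5], [0, 0, 0], -0.5],
    [[0, 0, 0.5], [0, 0, 0], -0.5],
    [[0, 0, 0.1], [0, 0, 0], -0.5],
    [[0, 0, 0], [0, 0, 0], -0.5]
  ]
}}

```text
clock: 5.68
position: [0.5953, -0.351, 0.0759]
tool_rot: [-3.14, -0.525, 0.066]
force: [0.0, 0.8, 0.5]
grip_width: 0.0641
finger_force: 0.0
```

```bash
python3 - <<'E'
from h import *
st(); plan(slope(0.0,-.099,.017),RS)
E
```

```text
{'clock': 5.675, 'position': [0.595, -0.351, 0.076], 'tool_rot': [-3.14, -0.525, 0.066], 'force': [0.018, 0.762, 0.545], 'grip_width': 0.064, 'finger_force': 0.0, 'qpos': [0.817, 0.753, -0.327, 1.87, -0.673, 0.167, -0.239]}
turn units in tool [-0.   -0.01 -0.02] n>= 1.0
shift units after turn [-0.01 -0.05  0.05] before turn [-0.01 -0.05  0.05]
```

Request:
{"api": "play_rows", "payload": {
  "plan": [
    [[0, 0, 0], [0, 0, 0], 1],
    [[0, 0, 0], [0, 0, 0], 1],
    [[0, 0, 0], [0, 0, 0], 1],
    [[0, 0, 0], [0, 0, 0], 1],
    [[0, 0, 0], [0, 0, 0], 1]
  ],
  "newtons": 40
}}

```text
clock: 6.3
position: [0.5952, -0.3512, 0.0765]
tool_rot: [-3.14, -0.525, 0.066]
force: [-2.7, 0.6, 5.6]
grip_width: 0.0388
finger_force: 41.1
```

Request:
{"api": "play_rows", "payload": {
  "plan": [
    [[0, 0, -0.4], [0, 0, 0], 1],
    [[0, 0, -0.7], [0, 0, 0], 1],
    [[0, 0, -0.9], [0, 0, 0], 1],
    [[0, 0, -1], [0, 0, 0], 1],
    [[0, 0, -1], [0, 0, 0], 1],
    [[0, 0, -1], [0, 0, 0], 1],
    [[0, 0, -1], [0, 0, 0], 1],
    [[-0.5, 0, -0.9], [0, 0, 0], 1],
    [[-0.8, 0, -0.5], [0, 0, 0], 1],
    [[-0.9, 0, -0.5], [0, 0, 0], 1],
    [[-0.9, 0, -0.5], [0, 0, 0], 1],
    [[0, 0, 0], [0, 0, 0], 1]
  ]
}}

```text
clock: 7.8
position: [0.4211, -0.3634, 0.2195]
tool_rot: [-3.141, -0.524, 0.063]
force: [-0.1, 0.2, -1.4]
grip_width: 0.0391
finger_force: 41.5
```

```bash
python3 - <<'E'
from h import *
st()
# finer drawer / cabinet measure, fixed sizes
b=grab_frame('top');a=grab_frame('scene')
for n,f in(('top',b),('scene',a)):
    P=cloud(f).reshape(-1,3)
    for zr,xr,nm in(((.066,.08),(.48,.64),'front'),((.038,.056),(.45,.515),'bar')):
        m=(P[:,2]>zr[0])&(P[:,2]<zr[1])&(P[:,0]>xr[0])&(P[:,0]<xr[1])&(P[:,1]>.1)&(P[:,1]<.38)
        q=P[m]; 
        r=cv2.minAreaRect(q[:,:2].astype(np.float32)*1000)
        vx,vy,x0,y0=cv2.fitLine(q[:,:2].astype(np.float32),cv2.DIST_HUBER,0,.005,.001).ravel()
        print(n,nm,m.sum(),'ctr',np.round(r[0],1),'size',np.round(r[1],1),'line yaw',round(float(np.arctan(-vx/vy)),3),'pt',x0.round(4),y0.round(4))
    m=(P[:,2]>.08)&(P[:,2]<.09)&(P[:,0]>.6)&(P[:,0]<.95)&(P[:,1]>.05)&(P[:,1]<.4)
    q=P[m];r=cv2.minAreaRect(q[:,:2].astype(np.float32)*1000);print(n,'cab',np.round(r[0],1),np.round(r[1],1),round(r[2],1))
    d=Rz(CY).inv().apply(q-np.array([.528,.2385,0])); print('front/back edge x pct (from front centre)',np.percentile(d[:,0],[.5,2,98,99.5]).round(4),'y',np.percentile(d[:,1],[.5,2,98,99.5]).round(4))
plan([.45,-.30,.29],down(CY))
E
```

```text
{'clock': 7.8, 'position': [0.421, -0.363, 0.22], 'tool_rot': [-3.141, -0.524, 0.063], 'force': [-0.068, 0.214, -1.403], 'grip_width': 0.039, 'finger_force': 41.55, 'qpos': [1.071, 0.371, -0.304, 2.08, -0.699, 0.45, -0.105]}
top front 362 ctr [579.6 237.9] size [213.  119.2] line yaw -0.116 pt 0.5309 0.2512
top bar 152 ctr [496.5 221.2] size [167.5  38.6] line yaw -0.11 pt 0.4903 0.2589
top cab [771.5 218.1] [222.3 227.6] 84.0
front/back edge x pct (from front centre) [0.1316 0.1342 0.3525 0.3562] y [-0.105  -0.1022  0.111   0.1141]
scene front 177 ctr [572.3 238.4] size [124.8 211.5] line yaw -0.108 pt 0.5305 0.2374
scene bar 76 ctr [492.3 216. ] size [ 32.4 172.5] line yaw -0.069 pt 0.489 0.2477
scene cab [771.1 217.3] [232.3 229.9] 84.7
front/back edge x pct (from front centre) [0.1321 0.1353 0.3546 0.357 ] y [-0.1092 -0.1072  0.1086  0.1129]
turn units in tool [-0.3  -3.49  1.1 ] n>= 4.0
shift units after turn [ 0.81 -2.62 -2.82] before turn [ 2.48 -2.44 -1.82]
```

Request:
{"api": "play_rows", "payload": {
  "plan": [
    [[0, 0, -0.5], [-0.075, -0.87, 0.28], 1],
    [[0, 0, -0.5], [-0.075, -0.87, 0.28], 1],
    [[0, 0, -0.3], [-0.075, -0.87, 0.28], 1],
    [[0, 0, 0], [-0.075, -0.87, 0.28], 1],
    [[0, 0, 0], [0, 0, 0], 1]
  ]
}}

```text
clock: 8.52
position: [0.4149, -0.3609, 0.2442]
tool_rot: [-3.133, -0.038, -0.086]
force: [0.7, 0.2, -1.7]
grip_width: 0.0394
finger_force: 41.5
```

```bash
sed -i 's/CY=-.104/CY=-.106/' h.py; python3 - <<'E'
from h import *
st(); plan([.5947,.2316,.22],down(CY))
E
```

```text
{'clock': 8.525, 'position': [0.415, -0.361, 0.244], 'tool_rot': [-3.133, -0.038, -0.086], 'force': [0.674, 0.247, -1.727], 'grip_width': 0.039, 'finger_force': 41.463, 'qpos': [0.519, 0.394, 0.139, 1.828, -0.104, 0.898, -0.946]}
turn units in tool [-0.06 -0.25  0.14] n>= 1.0
shift units after turn [  4.64 -24.33   0.97] before turn [  5.1  -24.22   1.38]
```

Request:
{"api": "play_rows", "payload": {
  "plan": [
    [[0, 0, 0], [-0.06, -0.25, 0.14], 1],
    [[0, -0.6, 0], [0, 0, 0], 1],
    [[0.2, -1, 0], [0, 0, 0], 1],
    [[0.2, -1, 0], [0, 0, 0], 1],
    [[0.2, -1, 0], [0, 0, 0], 1],
    [[0.2, -1, 0], [0, 0, 0], 1],
    [[0.2, -1, 0], [0, 0, 0], 1],
    [[0.2, -1, 0], [0, 0, 0], 1],
    [[0.2, -1, 0], [0, 0, 0], 1],
    [[0.2, -1, 0], [0, 0, 0], 1],
    [[0.2, -1, 0], [0, 0, 0], 1],
    [[0.2, -1, 0], [0, 0, 0], 1],
    [[0.2, -1, 0], [0, 0, 0], 1],
    [[0.2, -1, 0], [0, 0, 0], 1],
    [[0.2, -1, 0], [0, 0, 0], 1],
    [[0.2, -1, 0], [0, 0, 0], 1],
    [[0.2, -1, 0], [0, 0, 0], 1],
    [[0.2, -1, 0], [0, 0, 0], 1],
    [[0.2, -1, 0], [0, 0, 0], 1],
    [[0.2, -1, 0], [0, 0, 0], 1]
  ]
}}

```text
clock: 11.02
position: [0.5525, 0.091, 0.2446]
tool_rot: [-3.138, -0.001, -0.11]
force: [-0.9, -0.4, -0.4]
grip_width: 0.039
finger_force: 41.5
```

```bash
python3 - <<'E'
from h import *
st(); plan([.5947,.2316,.16],down(CY))
E
```

```text
{'clock': 11.025, 'position': [0.553, 0.091, 0.245], 'tool_rot': [-3.138, -0.001, -0.11], 'force': [-0.934, -0.369, -0.439], 'grip_width': 0.039, 'finger_force': 41.491, 'qpos': [-0.274, 0.418, 0.009, 1.778, -0.008, 0.944, -1.942]}
turn units in tool [-0.02 -0.01 -0.03] n>= 1.0
shift units after turn [ 1.08 -5.77  3.38] before turn [ 1.06 -5.76  3.4 ]
```

Request:
{"api": "play_rows", "payload": {
  "plan": [
    [[0.2, -1, 0], [0, 0, 0], 1],
    [[0.2, -1, 0.3], [0, 0, 0], 1],
    [[0.2, -1, 0.6], [0, 0, 0], 1],
    [[0.2, -1, 0.6], [0, 0, 0], 1],
    [[0.2, -0.6, 0.6], [0, 0, 0], 1],
    [[0, -0.3, 0.3], [0, 0, 0], 1],
    [[0, 0, 0], [0, 0, 0], 1],
    [[0, 0, 0], [0, 0, 0], 1]
  ]
}}

```text
clock: 12.02
position: [0.5918, 0.2081, 0.1852]
tool_rot: [-3.141, -0.001, -0.112]
force: [-0.2, 0.1, -1.8]
grip_width: 0.0393
finger_force: 41.5
```

```bash
python3 - <<'E'
from h import *
st(); plan([.5947,.2316,.041],down(CY))
a=grab_frame('wrist'); save(a,'w2.png',1.5)
P=cloud(a).reshape(-1,3); d=Rz(CY).inv().apply(P-np.array([.529,.2385,0]))
m=(a['depth'].ravel()>0)
def sel(zr,xr,yr): return d[m&(d[:,2]>zr[0])&(d[:,2]<zr[1])&(d[:,0]>xr[0])&(d[:,0]<xr[1])&(d[:,1]>yr[0])&(d[:,1]<yr[1])]
for nm,zr,xr,yr in(('front top',(.067,.08),(-.03,.03),(-.13,.13)),('side walls',(.055,.07),(.03,.11),(-.13,.13)),('cab top front',(.08,.09),(.09,.2),(-.08,.08)),('floor',(.01,.03),(.0,.14),(-.1,.1))):
    q=sel(zr,xr,yr); print(nm,len(q),np.percentile(q,[1,5,50,95,99],axis=0).round(4).tolist() if len(q)>20 else '')
E
```

```text
{'clock': 12.025, 'position': [0.592, 0.208, 0.185], 'tool_rot': [-3.141, -0.001, -0.112], 'force': [-0.231, 0.054, -1.756], 'grip_width': 0.039, 'finger_force': 41.48, 'qpos': [-0.429, 0.59, -0.006, 1.652, 0.003, 0.899, -2.118]}
turn units in tool [-0.01 -0.01 -0.04] n>= 1.0
shift units after turn [ 0.02 -0.95  5.77] before turn [ 0.01 -0.94  5.77]
front top 1215 [[-0.0068, -0.1032, 0.0673], [-0.0049, -0.0993, 0.0684], [0.0034, 0.0758, 0.0721], [0.0075, 0.1055, 0.0733], [0.0079, 0.1078, 0.0736]]
side walls 2125 [[0.031, -0.0925, 0.0553], [0.0344, -0.0918, 0.0563], [0.0725, 0.0912, 0.0626], [0.1062, 0.0966, 0.0639], [0.1092, 0.0974, 0.0644]]
cab top front 25233 [[0.1316, -0.0783, 0.0834], [0.1343, -0.0719, 0.0838], [0.1648, -0.0004, 0.085], [0.1938, 0.0717, 0.0862], [0.1965, 0.0784, 0.0867]]
floor 19174 [[0.0133, -0.0864, 0.0204], [0.0215, -0.0816, 0.0208], [0.0908, 0.0272, 0.022], [0.1265, 0.0879, 0.0236], [0.1297, 0.0918, 0.0285]]
```

View pics/w2.png

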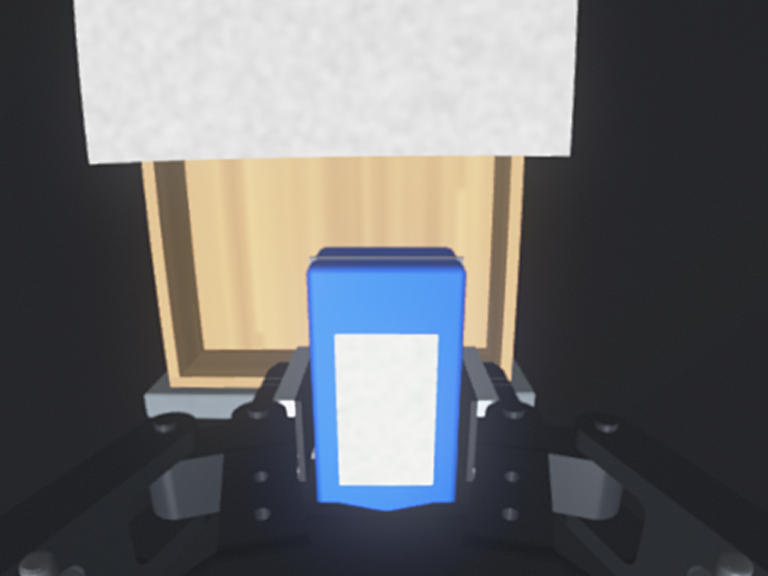

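The view shows the blue box held squarely with its label up (px 386,390), over the open drawer. The cabinet's front edge is at row ~158. Clear floor runs d=0.010–0.132 from the front panel, so the target of 0.066 fits. I'll shift across and lower.

Request:
{"api": "play_rows", "payload": {
  "plan": [
    [[0, -0.5, 0], [0, 0, 0], 1],
    [[0, -0.45, 0.3], [0, 0, 0], 1],
    [[0, 0, 0.7], [0, 0, 0], 1],
    [[0, 0, 0.7], [0, 0, 0], 1],
    [[0, 0, 0.7], [0, 0, 0], 1],
    [[0, 0, 0.7], [0, 0, 0], 1],
    [[0, 0, 0.7], [0, 0, 0], 1],
    [[0, 0, 0.6], [0, 0, 0], 1],
    [[0, 0, 0.5], [0, 0, 0], 1],
    [[0, 0, 0.3], [0, 0, 0], 1],
    [[0, 0, 0.1], [0, 0, 0], 1],
    [[0, 0, 0], [0, 0, 0], 1],
    [[0, 0, 0], [0, 0, 0], 1]
  ]
}}

```text
clock: 13.7
position: [0.5945, 0.2327, 0.0526]
tool_rot: [-3.14, -0.001, -0.111]
force: [0.2, -0.2, -1.7]
grip_width: 0.0393
finger_force: 41.5
```

Request:
{"api": "play_rows", "payload": {
  "plan": [
    [[0, 0, 0.15], [0, 0, 0], 1],
    [[0, 0, 0.12], [0, 0, 0], 1],
    [[0, 0, 0.08], [0, 0, 0], 1],
    [[0, 0, 0.04], [0, 0, 0], 1],
    [[0, 0, 0], [0, 0, 0], 1]
  ]
}}

```text
clock: 14.32
position: [0.5942, 0.2326, 0.0423]
tool_rot: [-3.141, -0.0, -0.111]
force: [-0.2, 1.1, -1.0]
grip_width: 0.0394
finger_force: 41.5
```

Request:
{"api": "play_rows", "payload": {
  "plan": [
    [[0, 0, 0.04], [0, 0, 0], 1],
    [[0, 0, 0.03], [0, 0, 0], 1],
    [[0, 0, 0], [0, 0, 0], 1]
  ]
}}

```text
clock: 14.7
position: [0.5943, 0.2326, 0.0406]
tool_rot: [-3.141, -0.0, -0.111]
force: [-0.1, -0.1, -1.0]
grip_width: 0.0389
finger_force: 41.6
```

Request:
{"api": "play_rows", "payload": {
  "plan": [
    [[0, 0, 0.04], [0, 0, 0], 1],
    [[0, 0, 0], [0, 0, 0], 1]
  ]
}}

```text
clock: 14.95
position: [0.595, 0.2326, 0.0405]
tool_rot: [-3.14, -0.002, -0.111]
force: [-1.0, -1.3, 10.1]
grip_width: 0.0395
finger_force: 42.7
```

Request:
{"api": "play_rows", "payload": {
  "plan": [
    [[0, 0, 0.04], [0, 0, 0], 1],
    [[0, 0, 0], [0, 0, 0], 1]
  ]
}}

```text
clock: 15.2
position: [0.5958, 0.2325, 0.0404]
tool_rot: [-3.14, -0.003, -0.111]
force: [0.5, -2.7, 20.9]
grip_width: 0.0393
finger_force: 44.2
```

Request:
{"api": "play_rows", "payload": {
  "plan": [
    [[0, 0, -0.06], [0, 0, 0], 1],
    [[0, 0, 0], [0, 0, 0], -0.3],
    [[0, 0, 0], [0, 0, 0], -0.3],
    [[0, 0, 0], [0, 0, 0], -0.3],
    [[0, 0, -0.3], [0, 0, 0], -0.3],
    [[0, 0, -0.7], [0, 0, 0], -0.3],
    [[0, 0, -1], [0, 0, 0], -0.3],
    [[0, 0, -1], [0, 0, 0], -0.3],
    [[0, 0, -1], [0, 0, 0], -0.3],
    [[0, 0, -0.5], [0, 0, 0], 1],
    [[0, 0, 0], [0, 0, 0], 1]
  ]
}}

```text
clock: 16.58
position: [0.5946, 0.2327, 0.1537]
tool_rot: [-3.14, -0.002, -0.111]
force: [0.4, -0.2, -0.9]
grip_width: 0.0199
finger_force: 0.0
```

```bash
python3 - <<'E'
from h import *
st()
a=grab_frame('wrist'); save(a,'w3.png',1.2)
P=cloud(a); px=a['pixels'].astype(int); bl=(px[...,2]>px[...,0]+50)&(a['depth']>0)
d=Rz(CY).inv().apply(P[bl]-np.array([.529,.2385,0]));print(np.percentile(d,[1,50,99],axis=0).round(4))
h=np.array([.529,.2385,0])+Rz(CY).apply([-.0455-.006-.035,.002,0]);print(h)
plan([h[0],h[1],.14],down(CY))
E
```

```text
{'clock': 16.575, 'position': [0.595, 0.233, 0.154], 'tool_rot': [-3.14, -0.002, -0.111], 'force': [0.433, -0.17, -0.901], 'grip_width': 0.02, 'finger_force': 0.0, 'qpos': [-0.46, 0.644, -0.008, 1.644, 0.006, 0.852, -2.152]}
[[ 0.0258 -0.0193  0.0249]
 [ 0.0762  0.0004  0.0499]
 [ 0.1054  0.0197  0.1434]]
[0.44319711 0.24964061 0.        ]
turn units in tool [-0.01 -0.   -0.03] n>= 1.0
shift units after turn [-6.08 -0.04  0.51] before turn [-6.08 -0.01  0.51]
```

View pics/w3.png

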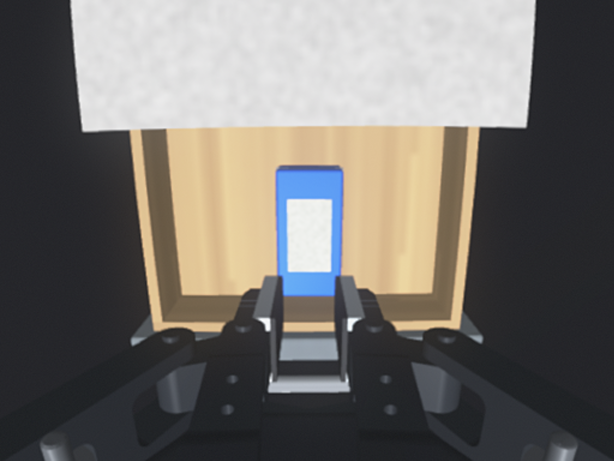

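The blue box lies flat and label up in the drawer (px 310,235), with its top at z=0.050. Now I'll go in front of the handle with the fingers shut.

Request:
{"api": "play_rows", "payload": {
  "plan": [
    [[-0.9, 0, 0], [0, 0, 0], 1],
    [[-0.9, 0, 0], [0, 0, 0], 1],
    [[-0.9, 0, 0], [0, 0, 0], 1],
    [[-0.9, 0, 0], [0, 0, 0], 1],
    [[-0.9, 0, 0], [0, 0, 0], 1],
    [[-0.9, 0, 0], [0, 0, 0], 1],
    [[-0.7, 0, 0], [0, 0, 0], 1],
    [[0, 0, 0], [0, 0, 0], 1],
    [[0, 0, 0.8], [0, 0, 0], 1],
    [[0, 0, 0.8], [0, 0, 0], 1],
    [[0, 0, 0.8], [0, 0, 0], 1],
    [[0, 0, 0.8], [0, 0, 0], 1],
    [[0, 0, 0.7], [0, 0, 0], 1],
    [[0, 0, 0.3], [0, 0, 0], 1],
    [[0, 0, 0], [0, 0, 0], 1]
  ]
}}

```text
clock: 18.5
position: [0.4429, 0.2493, 0.0473]
tool_rot: [-3.141, 0.0, -0.111]
force: [0.2, -0.1, 0.8]
grip_width: 0.0003
finger_force: 0.0
```

```bash
python3 - <<'E'
from h import *
st(); p,_,_=tool(); print(Rz(CY).inv().apply(p-np.array([.529,.2385,0])))
a=grab_frame('top'); P=cloud(a).reshape(-1,3); d=Rz(CY).inv().apply(P-np.array([.529,.2385,0]))
q=d[(d[:,2]>.02)&(d[:,2]<.06)&(abs(d[:,1])<.06)&(d[:,0]<-.02)&(d[:,0]>-.1)];print(np.percentile(q[:,0],[2,20,50]))
E
```

```text
{'clock': 18.5, 'position': [0.443, 0.249, 0.047], 'tool_rot': [-3.141, 0.0, -0.111], 'force': [0.207, -0.114, 0.775], 'grip_width': 0.0, 'finger_force': 0.0, 'qpos': [-0.616, 0.654, -0.018, 2.038, 0.024, 0.449, -2.334]}
[-0.08677392  0.00160657  0.04734172]
[-0.04682672 -0.04435753 -0.04076118]
```

Request:
{"api": "play_rows", "payload": {
  "plan": [
    [[0.4, 0, 0], [0, 0, 0], 1],
    [[0.3, 0, 0], [0, 0, 0], 1],
    [[0.2, 0, 0], [0, 0, 0], 1],
    [[0.3, 0, 0], [0, 0, 0], 1],
    [[0.4, 0, 0], [0, 0, 0], 1],
    [[0.4, 0, 0], [0, 0, 0], 1],
    [[0.4, 0, 0], [0, 0, 0], 1],
    [[0.4, 0, 0], [0, 0, 0], 1],
    [[0.4, 0, 0], [0, 0, 0], 1],
    [[0.4, 0, 0], [0, 0, 0], 1],
    [[0.4, 0, 0], [0, 0, 0], 1],
    [[0.4, 0, 0], [0, 0, 0], 1],
    [[0.3, 0, 0], [0, 0, 0], 1],
    [[0.2, 0, 0], [0, 0, 0], 1],
    [[0.2, 0, 0], [0, 0, 0], 1],
    [[0.1, 0, 0], [0, 0, 0], 1],
    [[0, 0, 0], [0, 0, 0], 1]
  ]
}}

```text
clock: 20.68
position: [0.5721, 0.235, 0.0477]
tool_rot: [-3.141, -0.0, -0.111]
force: [-0.0, -0.5, -0.4]
grip_width: -0.0001
finger_force: 0.0
```

Request:
{"api": "play_rows", "payload": {
  "plan": [
    [[0.2, 0, 0], [0, 0, 0], 1],
    [[0.2, 0, 0], [0, 0, 0], 1],
    [[0.15, 0, 0], [0, 0, 0], 1],
    [[0.1, 0, 0], [0, 0, 0], 1]
  ]
}}

```text
clock: 21.18
position: [0.5884, 0.2333, 0.0476]
tool_rot: [-3.141, -0.0, -0.111]
force: [-1.3, 0.8, 0.2]
grip_width: 0.0001
finger_force: 0.5
```

Request:
{"api": "play_rows", "payload": {
  "plan": [
    [[0.1, 0, 0], [0, 0, 0], 1],
    [[0.1, 0, 0], [0, 0, 0], 1]
  ]
}}

```text
clock: 21.42
position: [0.5928, 0.2328, 0.0476]
tool_rot: [-3.141, 0.0, -0.111]
force: [-12.6, 2.6, 3.0]
grip_width: 0.0
finger_force: 6.6
```

Request:
{"api": "play_rows", "payload": {
  "plan": [
    [[0.05, 0, 0], [0, 0, 0], 1],
    [[0, 0, 0], [0, 0, 0], 1]
  ]
}}

```text
clock: 21.68
position: [0.5928, 0.2329, 0.0475]
tool_rot: [-3.141, 0.003, -0.11]
force: [-12.1, 0.7, 6.7]
grip_width: 0.0001
finger_force: 5.6
```

Request:
{"api": "play_rows", "payload": {
  "plan": [
    [[-0.3, 0, 0], [0, 0, 0], 1],
    [[-0.8, 0, 0], [0, 0, 0], 1],
    [[-0.5, 0, -0.7], [0, 0, 0], 1],
    [[0, 0, -1], [0, 0, 0], 1],
    [[0, 0, -1], [0, 0, 0], -0.3],
    [[0, 0, -1], [0, 0, 0], -0.3],
    [[0, 0, -1], [0, 0, 0], -0.3],
    [[0, 0, -1], [0, 0, 0], -0.3],
    [[0, 0, -1], [0, 0, 0], -0.3],
    [[0, 0, 0], [0, 0, 0], -0.3]
  ]
}}

```text
clock: 22.92
position: [0.5552, 0.2371, 0.217]
tool_rot: [-3.139, -0.003, -0.111]
force: [-0.7, -0.2, -0.6]
grip_width: 0.0551
finger_force: 0.0
```

```bash
python3 - <<'E'
from h import *
st()
a=grab_frame('scene');b=grab_frame('top')
for f in(a,b):
    P=cloud(f).reshape(-1,3); d=Rz(CY).inv().apply(P-np.array([.529,.2385,0]))
    q=d[(d[:,2]>.066)&(d[:,2]<.08)&(abs(d[:,1])<.12)&(d[:,0]>-.1)&(d[:,0]<.2)]
    print('front top',len(q),np.percentile(q[:,0],[2,10,50,90,98]).round(4) if len(q) else '')
im=np.hstack([cv2.resize(b['pixels'][80:240,110:270],(400,400)),cv2.resize(a['pixels'][130:260,240:400],(400,400))])
cv2.imwrite('pics/d4.png',im[...,::-1])
# pre-pose above knob
t=stand([-.21,.115,.072]); print('hinge',t)
plan([.475,-.08,.27],down(SY))
E
```

```text
{'clock': 22.925, 'position': [0.555, 0.237, 0.217], 'tool_rot': [-3.139, -0.003, -0.111], 'force': [-0.726, -0.198, -0.618], 'grip_width': 0.055, 'finger_force': 0.0, 'qpos': [-0.482, 0.516, -0.028, 1.691, 0.017, 0.931, -2.198]}
front top 127 [0.1152 0.1171 0.1359 0.1892 0.1983]
front top 292 [0.1153 0.1168 0.1251 0.1604 0.1902]
hinge [ 0.529571   -0.13975215  0.072     ]
turn units in tool [-0.01 -0.   -1.2 ] n>= 2.0
shift units after turn [-4.04 12.42 -2.2 ] before turn [-1.75 12.94 -2.22]
```

View pics/d4.png

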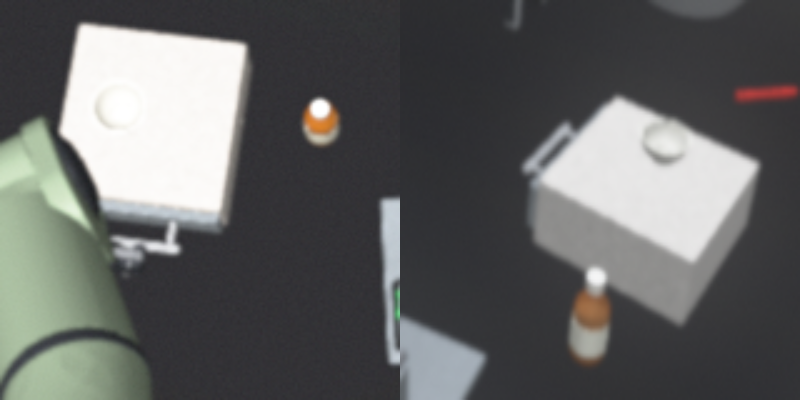

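The drawer front is now flush with the cabinet face (left half px ~140,212) and its outer face has moved about 125 mm. It stopped hard at 12 N, so it is shut. The bowl and bottle are undisturbed. Next is the dimmer.

Request:
{"api": "play_rows", "payload": {
  "plan": [
    [[0, 0, -0.3], [0, 0, -0.6], -0.3],
    [[0, 0, -0.3], [0, 0, -0.6], -0.3],
    [[-0.35, 1, -0.1], [0, 0, 0], -0.3],
    [[-0.35, 1, -0.1], [0, 0, 0], -0.3],
    [[-0.35, 1, -0.1], [0, 0, 0], -0.3],
    [[-0.35, 1, -0.1], [0, 0, 0], -0.3],
    [[-0.35, 1, -0.1], [0, 0, 0], -0.3],
    [[-0.35, 1, -0.1], [0, 0, 0], -0.3],
    [[-0.35, 1, -0.1], [0, 0, 0], -0.3],
    [[-0.35, 1, -0.1], [0, 0, 0], -0.3],
    [[-0.35, 1, -0.1], [0, 0, 0], -0.3],
    [[-0.35, 1, -0.1], [0, 0, 0], -0.3],
    [[-0.35, 1, 0], [0, 0, 0], -0.3],
    [[-0.35, 1, 0], [0, 0, 0], -0.3],
    [[-0.35, 1, 0], [0, 0, 0], -0.3],
    [[-0.35, 1, 0], [0, 0, 0], -0.3],
    [[-0.2, 0.5, 0], [0, 0, 0], -0.3],
    [[0, 0, 0], [0, 0, 0], -0.3]
  ]
}}

```text
clock: 25.28
position: [0.4521, -0.1338, 0.2544]
tool_rot: [-3.141, 0.0, 0.068]
force: [0.5, 0.3, -0.5]
grip_width: 0.0555
finger_force: 0.0
```

```bash
cat > dim.py <<'E'
from h import *
from scipy.optimize import least_squares
H=np.array([-.21,.115,.072])
def dimmer(cams=('wrist',)):
    for c in cams:
        f=grab_frame(c);P=cloud(f);px=f['pixels'].astype(int);ok=f['depth']>0
        S=Rz(SY).inv().apply(P.reshape(-1,3)-SO).reshape(P.shape)-H
        r=np.hypot(S[...,0],S[...,2]); near=ok&(abs(S[...,1])<.06)&(r<.12)&(S[...,2]>.015)
        red=near&(px[...,0]>px[...,1]+60)&(px[...,0]>px[...,2]+60)
        gr=near&(px[...,1]>px[...,0]+20)&(px[...,1]>px[...,2]+15)&(r<.075)
        if red.sum()>15:
            q=S[red]; s=least_squares(lambda c_:np.linalg.norm(q-c_,axis=1)-.013,q.mean(0)-[0,0,.006],loss='soft_l1',f_scale=.001).x
            print(c,'ball',red.sum(),s.round(4),'r',np.hypot(s[0],s[2]).round(4),'theta',round(.7+np.arctan2(s[0],s[2]),3))
        if gr.sum()>15:
            q=S[gr]; m=np.median(q,0)
            # direction constrained through hinge axis; and free line fit
            th=.7+np.median(np.arctan2(q[:,0],q[:,2])); 
            vx,vz,x0,z0=cv2.fitLine(q[:,[0,2]].astype(np.float32),cv2.DIST_HUBER,0,.005,.001).ravel(); 
            print(c,'pointer',gr.sum(),m.round(4),'theta',round(th,3),'line theta',round(.7+float(np.arctan(vx/vz)),3),'zmax',q[:,2].max().round(4),'far',[ (.7+np.median(np.arctan2(q[k,0],q[k,2]))).round(3) for k in [np.hypot(q[:,0],q[:,2])>.045]])
            print(' x by z:',[(round(z,3),np.mean(q[abs(q[:,2]-z)<.005,0]).round(4),int((abs(q[:,2]-z)<.005).sum())) for z in (.02,.03,.04,.05,.06) if (abs(q[:,2]-z)<.005).any()])
    return f
if __name__=='__main__':
    import sys
    st(); f=dimmer(('wrist','scene','top')); 
    if len(sys.argv)>1: save(grab_frame('wrist'),sys.argv[1],1.5)
E
python3 dim.py w5.png
```

```text
{'clock': 25.275, 'position': [0.452, -0.134, 0.254], 'tool_rot': [-3.141, 0.0, 0.068], 'force': [0.517, 0.309, -0.543], 'grip_width': 0.055, 'finger_force': 0.0, 'qpos': [0.129, 0.267, 0.041, 1.981, -0.015, 0.895, -1.325]}
wrist ball 950 [-0.0581 -0.0006  0.0692] r 0.0903 theta 0.002
wrist pointer 169 [0.0077 0.0274 0.0544] theta 0.844 line theta 0.976 zmax 0.0642 far [np.float64(0.866)]
 x by z: [(0.02, np.float64(0.0013), 19), (0.03, np.float64(0.0028), 22), (0.04, np.float64(0.0057), 18), (0.05, np.float64(0.0072), 29), (0.06, np.float64(0.0114), 81)]
scene pointer 40 [0.0078 0.0274 0.0392] theta 0.883 line theta 0.924 zmax 0.0641 far [np.float64(0.885)]
 x by z: [(0.02, np.float64(0.0026), 8), (0.03, np.float64(0.0038), 7), (0.04, np.float64(0.0073), 8), (0.05, np.float64(0.0094), 9), (0.06, np.float64(0.0117), 8)]
```

View pics/w5.png

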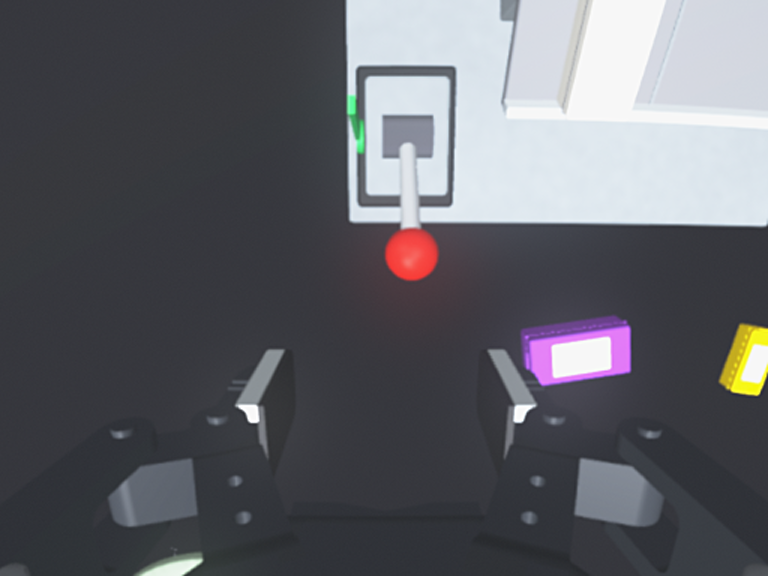

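The view shows the knob at px (411,254) and the green pointer at (355,125), leaning slightly away. Measured lever angle is ≈0.00 and the pointer ≈0.88. I'll grip the knob along the hinge axis.

Request:
{"api": "play_rows", "payload": {
  "plan": [
    [[0.4, 0.24, 0], [0, 0, 0], -0.3],
    [[0.35, 0.24, 0], [0, 0, 0], -0.3],
    [[0, 0, 0.7], [0, 0, 0], -0.3],
    [[0, 0, 0.7], [0, 0, 0], -0.3],
    [[0, 0, 0.7], [0, 0, 0], -0.3],
    [[0, 0, 0.7], [0, 0, 0], -0.3],
    [[0, 0, 0.7], [0, 0, 0], -0.3],
    [[0, 0, 0.6], [0, 0, 0], -0.3],
    [[0, 0, 0.35], [0, 0, 0], -0.3],
    [[0, 0, 0], [0, 0, 0], -0.3],
    [[0, 0, 0], [0, 0, 0], -0.3]
  ],
  "newtons": 20
}}

```text
clock: 26.85
position: [0.4722, -0.1443, 0.144]
tool_rot: [-3.141, -0.001, 0.069]
force: [-0.3, -0.7, -0.1]
grip_width: 0.0553
finger_force: 0.0
```

```bash
python3 - <<'E'
from h import *
st(); plan(stand([-.268,.1144,.141]),down(SY))
E
```

```text
{'clock': 26.85, 'position': [0.472, -0.144, 0.144], 'tool_rot': [-3.141, -0.001, 0.069], 'force': [-0.26, -0.672, -0.118], 'grip_width': 0.055, 'finger_force': 0.0, 'qpos': [0.152, 0.465, 0.032, 2.034, -0.026, 0.643, -1.3]}
turn units in tool [-0.   -0.01  0.  ] n>= 1.0
shift units after turn [-0.02  0.    0.12] before turn [-0.02  0.    0.12]
```

Aligned. I'll close gently, then follow the arc.

Request:
{"api": "play_rows", "payload": {
  "plan": [
    [[0, 0, 0.1], [0, 0, 0], 1],
    [[0, 0, 0], [0, 0, 0], 1],
    [[0, 0, 0], [0, 0, 0], 1],
    [[0, 0, 0], [0, 0, 0], 1],
    [[0, 0, 0], [0, 0, 0], 1]
  ],
  "newtons": 20
}}

```text
clock: 27.48
position: [0.4718, -0.144, 0.1411]
tool_rot: [-3.141, -0.0, 0.069]
force: [-2.0, 4.4, 3.6]
grip_width: 0.0244
finger_force: 19.7
```

Request:
{"api": "play_rows", "payload": {
  "plan": [
    [[0.22, 0, -0.16], [0, 0, 0], 1],
    [[0.22, 0, -0.15], [0, 0, 0], 1],
    [[0.24, 0, -0.13], [0, 0, 0], 1],
    [[0.24, 0, -0.12], [0, 0, 0], 1],
    [[0.25, 0, -0.1], [0, 0, 0], 1],
    [[0.25, 0, -0.07], [0, 0, 0], 1],
    [[0.27, 0, -0.06], [0, 0, 0], 1],
    [[0.27, 0, -0.04], [0, 0, 0], 1],
    [[0.27, 0, -0.01], [0, 0, 0], 1],
    [[0.27, 0, 0], [0, 0, 0], 1],
    [[0, 0, 0], [0, 0, 0], 1]
  ]
}}

```text
clock: 28.85
position: [0.5349, -0.1395, 0.1621]
tool_rot: [-3.141, -0.001, 0.07]
force: [-0.7, 6.3, 1.2]
grip_width: 0.0244
finger_force: 20.3
```

```bash
python3 dim.py w6.png; python3 - <<'E'
from h import *
p,_,_=tool(); d=Rz(SY).inv().apply(p-SO)-np.array([-.21,.115,.072]); print(d, .7+np.arctan2(d[0],d[2]))
E
```

```text
{'clock': 28.85, 'position': [0.535, -0.14, 0.162], 'tool_rot': [-3.141, -0.001, 0.07], 'force': [-0.717, 6.345, 1.194], 'grip_width': 0.024, 'finger_force': 20.344, 'qpos': [0.122, 0.515, 0.037, 1.872, -0.028, 0.755, -1.327]}
wrist ball 2800 [-0.0004 -0.0007  0.0898] r 0.0898 theta 0.696
wrist pointer 364 [0.0103 0.0267 0.0518] theta 0.912 line theta 0.893 zmax 0.0643 far [np.float64(0.907)]
 x by z: [(0.02, np.float64(0.0046), 37), (0.03, np.float64(0.0069), 50), (0.04, np.float64(0.0087), 50), (0.05, np.float64(0.0109), 66), (0.06, np.float64(0.0126), 161)]
scene pointer 38 [0.0079 0.0268 0.0394] theta 0.891 line theta 0.929 zmax 0.0628 far [np.float64(0.901)]
 x by z: [(0.02, np.float64(0.0047), 6), (0.03, np.float64(0.0049), 8), (0.04, np.float64(0.0071), 9), (0.05, np.float64(0.0083), 7), (0.06, np.float64(0.0126), 8)]
[ 0.00488263 -0.0001855   0.09015874] 0.7541030279562929
```

View pics/w6.png

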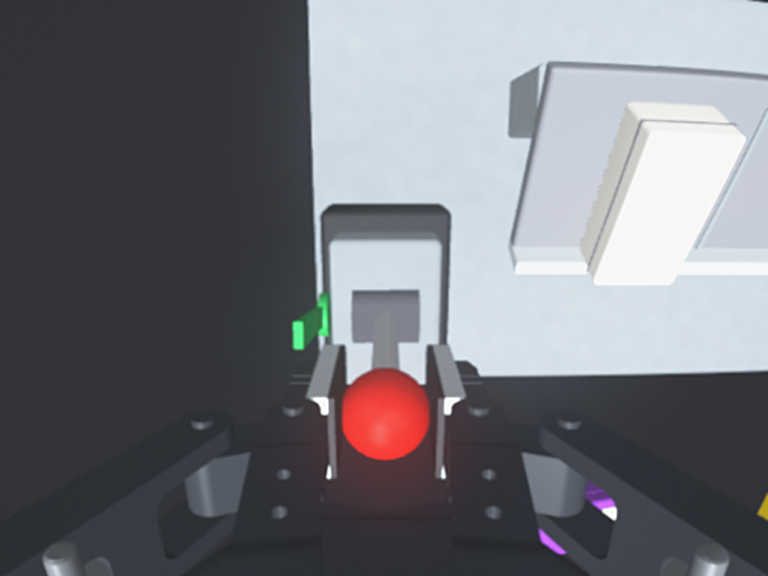

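The knob (px 386,413) is held and the pointer tip is at px (298,335). The knob lags the TCP by about 5 mm, so I'll steer by the camera.

Request:
{"api": "play_rows", "payload": {
  "plan": [
    [[0.22, 0, 0.01], [0, 0, 0], 1],
    [[0.22, 0, 0.02], [0, 0, 0], 1],
    [[0.22, 0, 0.03], [0, 0, 0], 1],
    [[0, 0, 0], [0, 0, 0], 1]
  ]
}}

```text
clock: 29.55
position: [0.551, -0.1384, 0.1605]
tool_rot: [-3.14, -0.0, 0.07]
force: [-1.5, 5.7, -0.2]
grip_width: 0.0246
finger_force: 20.3
```

```bash
cat > tip.py <<'E'
from dim import *
def tip(c='wrist'):
    f=grab_frame(c);P=cloud(f);px=f['pixels'].astype(int)
    S=Rz(SY).inv().apply(P.reshape(-1,3)-SO).reshape(P.shape)-H
    r=np.hypot(S[...,0],S[...,2]); g=(px[...,1]>px[...,0]+20)&(px[...,1]>px[...,2]+15)&(f['depth']>0)&(S[...,2]>.015)&(abs(S[...,1]-.029)<.02)&(r<.075)
    q=S[g]; th=.7+np.arctan2(q[:,0],q[:,2]); rr=r[g]
    e=rr>.061
    print(c,'end face n',e.sum(),'theta range',np.percentile(th[e],[3,50,97]).round(3),'mid',(np.percentile(th[e],[3,97]).mean()).round(3))
    # tangential offset of all side points
    a=np.median(th[(rr>.03)&(rr<.06)]); print('  side points theta',a.round(3), 'y range',np.percentile(q[:,1],[2,98]).round(4))
if __name__=='__main__':
    dimmer(('wrist',));tip();tip('scene')
    p,_,_=tool(); d=Rz(SY).inv().apply(p-SO)-H; print('tcp',d.round(4), .7+np.arctan2(d[0],d[2]))
E
python3 tip.py
```

```text
wrist ball 2814 [ 0.0143 -0.0007  0.0885] r 0.0897 theta 0.86
wrist pointer 65 [0.0103 0.0278 0.0324] theta 1.013 line theta 0.907 zmax 0.0469 far [np.float64(0.99)]
 x by z: [(0.02, np.float64(0.0081), 15), (0.03, np.float64(0.0099), 25), (0.04, np.float64(0.012), 22), (0.05, np.float64(0.0137), 3)]Traceback (most recent call last):
  File "tip.py", line 12, in <module>
    dimmer(('wrist',));tip();tip('scene')
                       ~~~^^
  File "tip.py", line 8, in tip
    print(c,'end face n',e.sum(),'theta range',np.percentile(th[e],[3,50,97]).round(3),'mid',(np.percentile(th[e],[3,97]).mean()).round(3))
                                               ~~~~~~~~~~~~~^^^^^^^^^^^^^^^^^
    return _quantile_unchecked(
        a, q, axis, out, overwrite_input, method, keepdims, weights)
    return _ureduce(a,
                    func=_quantile_ureduce_func,
    ...<5 lines>...
                    overwrite_input=overwrite_input,
                    method=method)
    r = func(a, **kwargs)
    result = _quantile(arr,
                       quantiles=q,
    ...<2 lines>...
                       out=out,
                       weights=wgt)
    slices_having_nans = np.isnan(arr[-1, ...])
                                  ~~~^^^^^^^^^
IndexError: index -1 is out of bounds for axis 0 with size 0
```

The finger now hides the pointer. I'll let go, rise, and work out a pose that views it from the side.

Request:
{"api": "play_rows", "payload": {
  "plan": [
    [[0, 0, 0], [0, 0, 0], -0.3],
    [[0, 0, 0], [0, 0, 0], -0.3],
    [[0, 0, 0], [0, 0, 0], -0.3],
    [[0, 0, -0.4], [0, 0, 0], -0.3],
    [[0, 0, -0.8], [0, 0, 0], -0.3],
    [[-0.4, 0, -1], [0, 0, 0], -0.3],
    [[-0.8, 0, -0.8], [0, 0, 0], -0.3],
    [[-0.8, 0, -0.5], [0, 0, 0], -0.3],
    [[0, 0, 0], [0, 0, 0], -0.3]
  ]
}}

```text
clock: 30.78
position: [0.5004, -0.1427, 0.2497]
tool_rot: [-3.141, -0.002, 0.068]
force: [0.2, 0.6, 0.2]
grip_width: 0.0555
finger_force: 0.0
```

```bash
sed -i 's/    e=rr>.061/    e=rr>.061\n    if e.sum()<5: print(c,"no end"); return/' tip.py; python3 tip.py; python3 - <<'E'
from h import *
p,r,_=tool(); RT=Ro.from_euler('xyz',r); f=grab_frame('wrist'); R=np.array(f['R']);t=np.array(f['t'])
c=-R.T@t; print('pos',p,'cam in tool',RT.inv().apply(c-p).round(3),'optical axis in tool',RT.inv().apply(R[2]).round(3))
ct=RT.inv().apply(c-p); ax=RT.inv().apply(R[2]); look=stand([-.21,.125,.135])
for a in(-.6,-.9):
    Rn=down(SY)*Ro.from_euler('x',a); cw=look-Rn.apply(ax)*.20; pn=cw-Rn.apply(ct); print(a,'tcp',pn.round(3),'cam',cw.round(3)); plan(pn,Rn)
E
```

```text
wrist ball 1195 [ 0.0141 -0.0006  0.0885] r 0.0896 theta 0.858
wrist pointer 140 [0.0093 0.0265 0.0563] theta 0.88 line theta 0.957 zmax 0.064 far [np.float64(0.886)]
 x by z: [(0.02, np.float64(0.002), 13), (0.03, np.float64(0.0046), 15), (0.04, np.float64(0.007), 22), (0.05, np.float64(0.0082), 15), (0.06, np.float64(0.012), 75)]
wrist end face n 49 theta range [0.832 0.899 0.957] mid 0.894
  side points theta 0.865 y range [0.0262 0.029 ]
scene no end
tcp [-0.0284 -0.0004  0.1761] 0.5399358714105726
pos [ 0.50124348 -0.14214666  0.24806711] cam in tool [ 0.067  0.001 -0.129] optical axis in tool [-0.263  0.001  0.965]
-0.6 tcp [ 0.512 -0.094  0.188] cam [ 0.574 -0.017  0.294]
turn units in tool [-4.01 -0.    0.  ] n>= 5.0
shift units after turn [ 0.57 -2.92  0.92] before turn [ 0.57 -1.89  2.41]
-0.9 tcp [ 0.511 -0.08   0.174] cam [0.571 0.025 0.255]
turn units in tool [-6.01 -0.    0.  ] n>= 7.0
shift units after turn [ 0.57 -3.83 -0.09] before turn [ 0.57 -2.45  2.94]
```

Request:
{"api": "play_rows", "payload": {
  "plan": [
    [[0.25, -0.8, 0], [0, 0, 0], -0.3],
    [[0.25, -0.8, 0], [0, 0, 0], -0.3],
    [[0, -0.8, 0], [-0.8, 0, 0], -0.3],
    [[0, -0.4, 0], [-0.8, 0, 0], -0.3],
    [[0, 0, 0], [-0.8, 0, 0], -0.3],
    [[0, 0, 0.3], [-0.8, 0, 0], -0.3],
    [[0, 0, 0.3], [-0.8, 0, 0], -0.3],
    [[0, 0, 0], [0, 0, 0], -0.3],
    [[0, 0, 0], [0, 0, 0], -0.3]
  ]
}}

```text
clock: 32.1
position: [0.509, -0.0779, 0.2333]
tool_rot: [2.545, -0.0, 0.069]
force: [0.7, 0.2, 0.1]
grip_width: 0.0557
finger_force: 0.0
```

```bash
python3 tip.py; python3 - <<'E'
from dim import *
st()
f=grab_frame('wrist');v=cloud(f);px=f['pixels'].astype(int)
gr=(px[...,1]>px[...,0]+20)&(px[...,1]>px[...,2]+15); vv,uu=np.nonzero(gr); red=(px[...,0]>px[...,1]+60); print('green px',uu.mean() if len(uu) else 0,vv.mean() if len(vv) else 0)
# predicted: project strip model edges for theta and compare IoU with mask
def proj(S):
    X=Rz(SY).apply(np.asarray(S)+H)+SO
    R=np.array(f['R']); return cv2.projectPoints(X,cv2.Rodrigues(R)[0],np.array(f['t']),f['camera_matrix'],np.array(f['distortion']))[0].reshape(-1,2)
m=np.zeros(gr.shape,bool)
u0,v0=int(np.median(uu)),int(np.median(vv)); m[max(0,v0-60):v0+60,max(0,u0-60):u0+60]=1; g=gr&m
y0,y1=.0265,.0295
def mask(th,dx,dz,r0=.02):
    a=th-.7; t=np.array([np.sin(a),0,np.cos(a)]); n=np.array([np.cos(a),0,-np.sin(a)]); Y=np.array([0,1,0])
    pts=[t*r+n*w+Y*y+np.array([dx,0,dz]) for r in(r0,.064) for w in(-.0045,.0045) for y in(y0,y1)]
    M=np.zeros(gr.shape,np.uint8); cv2.fillConvexPoly(M,cv2.convexHull((proj(pts)*8).round().astype(np.int32)),1,shift=3); return M>0
best=max(((mask(th,0,0,r0)&g).sum()/(mask(th,0,0,r0)|g).sum(),th,r0) for th in np.arange(.7,1.1,.01) for r0 in(.005,.01,.015,.02,.025,.03)); print('IoU fit',best)
u,w=int(uu.mean()),int(vv.mean()); l=min(max(u-85,0),512-170);t=min(max(w-65,0),384-130)
save(f,'w7.png',4,(l,t,l+170,t+130))
E
```

```text
wrist ball 1074 [ 0.0142 -0.0006  0.0886] r 0.0897 theta 0.859
wrist pointer 374 [0.0087 0.0294 0.0455] theta 0.892 line theta 0.914 zmax 0.0641 far [np.float64(0.896)]
 x by z: [(0.02, np.float64(0.0034), 59), (0.03, np.float64(0.0056), 60), (0.04, np.float64(0.0078), 63), (0.05, np.float64(0.0098), 78), (0.06, np.float64(0.012), 114)]
wrist end face n 77 theta range [0.831 0.897 0.964] mid 0.897
  side points theta 0.894 y range [0.0271 0.03  ]
scene no end
tcp [-0.0163  0.0625  0.1618] 0.599430296224498
{'clock': 32.25, 'position': [0.509, -0.079, 0.234], 'tool_rot': [2.544, -0.001, 0.067], 'force': [-0.376, -1.006, 0.814], 'grip_width': 0.055, 'finger_force': 0.0, 'qpos': [-0.469, 0.433, 0.207, 1.983, 0.617, 0.967, -2.197]}
green px 196.3670295489891 160.3452566096423
IoU fit (np.float64(0.6833333333333333), np.float64(0.8900000000000001), 0.005)
```

View pics/w7.png

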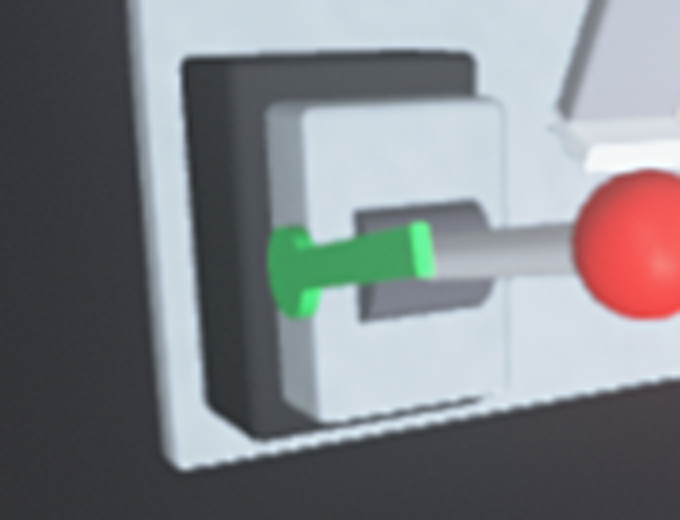

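From the side, the green pointer (crop px 350,262) and the lever rod nearly coincide. The pointer measures 0.895 to 0.91 and the lever 0.86 to 0.868, so it needs about +0.04 rad (3.5 mm). I'll go back, grip and nudge it.

Request:
{"api": "play_rows", "payload": {
  "plan": [
    [[0, 0, -0.3], [0.8, 0, 0], -0.3],
    [[0, 0, -0.3], [0.8, 0, 0], -0.3],
    [[0, 0.4, 0], [0.8, 0, 0], -0.3],
    [[0, 0.6, 0], [0.8, 0, 0], -0.3],
    [[0, 0.6, 0], [0.8, 0, 0], -0.3],
    [[0.5, 0.6, 0], [0, 0, 0], -0.3],
    [[0.5, 0.4, 0], [0, 0, 0], -0.3],
    [[0, 0, 0], [0, 0, 0], -0.3],
    [[0, 0, 0], [0, 0, 0], -0.3]
  ]
}}

```text
clock: 33.42
position: [0.5375, -0.1311, 0.2549]
tool_rot: [-3.14, -0.0, 0.07]
force: [1.4, -0.5, 0.6]
grip_width: 0.0556
finger_force: 0.0
```

```bash
python3 - <<'E'
from dim import *
st(); plan(stand(H+np.array([.0142,-.0006,.0886])),down(SY))
E
```

```text
{'clock': 33.425, 'position': [0.537, -0.131, 0.255], 'tool_rot': [-3.14, -0.0, 0.07], 'force': [1.353, -0.532, 0.581], 'grip_width': 0.056, 'finger_force': 0.0, 'qpos': [0.093, 0.397, 0.053, 1.784, -0.027, 0.962, -1.343]}
turn units in tool [-0.01 -0.    0.01] n>= 1.0
shift units after turn [0.23 0.35 3.77] before turn [0.23 0.35 3.77]
```

Request:
{"api": "play_rows", "payload": {
  "plan": [
    [[0.23, 0.35, 0], [0, 0, 0], -0.3],
    [[0, 0, 0.6], [0, 0, 0], -0.3],
    [[0, 0, 0.7], [0, 0, 0], -0.3],
    [[0, 0, 0.7], [0, 0, 0], -0.3],
    [[0, 0, 0.7], [0, 0, 0], -0.3],
    [[0, 0, 0.6], [0, 0, 0], -0.3],
    [[0, 0, 0.4], [0, 0, 0], -0.3],
    [[0, 0, 0], [0, 0, 0], -0.3],
    [[0, 0, 0], [0, 0, 0], 1],
    [[0, 0, 0], [0, 0, 0], 1],
    [[0, 0, 0], [0, 0, 0], 1],
    [[0, 0, 0], [0, 0, 0], 1],
    [[0.07, 0, 0.01], [0, 0, 0], 1],
    [[0.07, 0, 0.01], [0, 0, 0], 1],
    [[0, 0, 0], [0, 0, 0], 1],
    [[0, 0, 0], [0, 0, 0], 1]
  ]
}}

```text
clock: 35.42
position: [0.5481, -0.1387, 0.1625]
tool_rot: [-3.14, -0.002, 0.07]
force: [0.8, 8.2, 2.4]
grip_width: 0.0242
finger_force: 19.5
```

```bash
python3 tip.py
```

```text
wrist ball 2765 [ 0.018  -0.0006  0.0879] r 0.0897 theta 0.902
wrist pointer 162 [0.0117 0.027  0.0414] theta 0.976 line theta 0.91 zmax 0.0625 far [np.float64(0.97)]
 x by z: [(0.02, np.float64(0.0074), 25), (0.03, np.float64(0.0086), 32), (0.04, np.float64(0.0111), 38), (0.05, np.float64(0.0136), 36), (0.06, np.float64(0.0162), 31)]
wrist end face n 21 theta range [0.942 0.962 0.972] mid 0.957
  side points theta 0.978 y range [0.0264 0.0296]
scene no end
tcp [ 0.0186 -0.0002  0.0906] 0.9021590677372955
```

The lever reads 0.902. I'll release and check again from the side.

Request:
{"api": "play_rows", "payload": {
  "plan": [
    [[0, 0, 0], [0, 0, 0], -0.3],
    [[0, 0, 0], [0, 0, 0], -0.3],
    [[0, 0, 0], [0, 0, 0], -0.3],
    [[0, 0, -0.4], [0, 0, 0], -0.3],
    [[0, 0, -0.8], [0, 0, 0], -0.3],
    [[0, 0, -1], [0, 0, 0], -0.3],
    [[-0.5, -0.4, -1], [0, 0, 0], -0.3],
    [[-0.5, -0.8, -0.6], [0, 0, 0], -0.3],
    [[-0.5, -0.8, 0], [-0.8, 0, 0], -0.3],
    [[0, -0.8, 0], [-0.8, 0, 0], -0.3],
    [[0, 0, 0], [-0.8, 0, 0], -0.3],
    [[0, 0, 0.3], [-0.8, 0, 0], -0.3],
    [[0, 0, 0.3], [-0.8, 0, 0], -0.3],
    [[0, 0, 0], [0, 0, 0], -0.3],
    [[0, 0, 0], [0, 0, 0], -0.3]
  ]
}}

```text
clock: 37.45
position: [0.5058, -0.0794, 0.2415]
tool_rot: [2.545, -0.001, 0.068]
force: [-0.4, -0.5, -0.9]
grip_width: 0.0557
finger_force: 0.0
```

```bash
python3 tip.py; python3 - <<'E'
from dim import *
st()
# gray lever rod direction, by depth points between r .03 and .075
f=grab_frame('wrist');P=cloud(f);px=f['pixels'].astype(int)
S=Rz(SY).inv().apply(P.reshape(-1,3)-SO).reshape(P.shape)-H
r=np.hypot(S[...,0],S[...,2]); g=(px[...,1]>px[...,0]+20)&(px[...,1]>px[...,2]+15)
for nm,m in(('rod',(abs(S[...,1])<.008)&(r>.035)&(r<.073)&~g&(f['depth']>0)&(S[...,2]>.03)),('pointer',g&(f['depth']>0)&(abs(S[...,1]-.029)<.006)&(r>.02)&(r<.066)&(S[...,2]>.015))):
    q=S[m]; print(nm,m.sum()); print([(z,q[abs(q[:,2]-z)<.004,0].mean().round(4)) for z in(.03,.04,.05,.06,.068) if (abs(q[:,2]-z)<.004).sum()>3])
# white box undisturbed?
P=cloud(grab_frame('top'));print(regions_of('spare_box','top')[0]['box'],[ (x['box'],round(x['p'],2)) for x in regions_of('bowl','top')[:1]+regions_of('bottle','top')[:1]])
E
```

```text
wrist ball 1031 [ 0.0179 -0.0006  0.0878] r 0.0896 theta 0.901
wrist pointer 340 [0.0084 0.0295 0.0454] theta 0.885 line theta 0.916 zmax 0.065 far [np.float64(0.892)]
 x by z: [(0.02, np.float64(0.0032), 54), (0.03, np.float64(0.0054), 52), (0.04, np.float64(0.0074), 58), (0.05, np.float64(0.0096), 73), (0.06, np.float64(0.0119), 103)]
wrist end face n 71 theta range [0.831 0.895 0.957] mid 0.894
  side points theta 0.884 y range [0.0267 0.0301]
scene no end
tcp [-0.0196  0.0613  0.1696] 0.5847290547365201
{'clock': 37.6, 'position': [0.506, -0.08, 0.242], 'tool_rot': [2.544, -0.002, 0.067], 'force': [-0.083, 0.183, -1.319], 'grip_width': 0.056, 'finger_force': 0.0, 'qpos': [-0.468, 0.416, 0.205, 1.984, 0.616, 0.981, -2.189]}
rod 291
[(0.04, np.float64(0.0074)), (0.05, np.float64(0.0098)), (0.06, np.float64(0.0118)), (0.068, np.float64(0.0132))]
pointer 315
[(0.03, np.float64(0.0054)), (0.04, np.float64(0.0074)), (0.05, np.float64(0.0097)), (0.06, np.float64(0.0121)), (0.068, np.float64(0.0095))]
[308.3, 171.9, 320.8, 201.8] [([146.3, 110.0, 167.9, 131.7], 0.65), ([231.3, 118.4, 243.6, 139.3], 0.53)]
```

The rod and pointer now agree at equal heights (x 7.4/9.8/11.8 mm against 7.4/9.7/12.1 mm), so they are in line. The arm is clear of everything.

```bash
python3 -c "
from workcell import bot
print(bot.job_done())"
```

```text
the job is handed in; nothing more can be done
None
```

The job is handed in: the blue slide box lies flat and label up in the shut drawer, and the dimmer lever is in line with the green pointer to within my measurement. The white box, bottle and bowl look undisturbed. The verdict itself was not shown to me.

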